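# Take the blue masking tape off its post and lay it in the drawer

### The job

I am about to mask the old drawer: slide the blue roll of tape straight up off its post on the rack and lay it flat inside the open wooden drawer, keeping it level. Set it down gently, do not let it drop, and leave the yellow and green rolls on their posts.

Things in the scene. Friction and masses are not known exactly. Their poses are not given: they have to be found in the camera images.
- roll_blue: Blue tape roll, a ring 58 mm across, 36 mm tall, 30 mm hole, 60-110 g; pinch it across its outside from above. Origin at the centre of its underside, z along its axis (up). It sits loosely on one post (18 mm thick) of a rack, on a 44 mm collar: underside 30 mm above the bench, post tip 88 mm above the bench, so raise the underside past that before moving sideways.
- roll_yellow: Yellow roll, same size and origin as the blue one, on another post of the rack. Leave alone. The fixed wooden rack has three upright posts in a straight row, 115 mm apart, one roll on each, which on which varies; its base plate is 85 mm wide, 315 mm long (along the row) and 18 mm thick.
- roll_green: Green roll, same size and origin as the blue one, on another post of the rack. To be left alone.
- drawer: Old open wooden drawer lying on the bench, fixed, 220 (its x) x 180 (its y) mm outside and 50 mm high, walls and floor 8 mm thick, pale lining, small brass knob on its -x end. Origin at the centre of its underside, on the bench; z up. The roll may lie anywhere on its inner floor.
There are look-alikes about, which are no part of the job. Of the things like the roll_blue, leave any that is red; of the rest the smaller one is meant.

How it is judged:
On the way:
1. the blue roll has been raised clear of the tip of its post (height (world z) of roll_blue above 0.086 m), for 0.05 s.
At the end, for the whole second after the job is handed in: The blue roll lies at rest flat on the drawer's inner floor (within 10 degrees of level, its underside within 10 mm of the floor, same face up as at the start), and the yellow and green rolls are still on their posts, within 20 mm of where they were (x of roll_blue in the frame of drawer between -0.08 and 0.08 m and y of roll_blue in the frame of drawer between -0.06 and 0.06 m and z of roll_blue in the frame of drawer below 0.018 m and angle between roll_blue's own z axis and vertical below 0.17 rad and linear speed of roll_blue below 0.02 m/s and distance of each of roll_yellow, roll_green from where it was at the start of the episode below 0.02 m); the robot touches nothing.
It fails at once if the yellow or green roll is shifted by more than 20 mm (distance of any of roll_yellow, roll_green from where it was at the start of the episode above 0.02 m).
It fails at once if the blue roll is dropped or thrown (moves faster than 0.7 m/s, a fall of some 25 mm, out of the gripper) (linear speed of roll_blue above 0.7 m/s and contact force between the fingers and roll_blue below 0.1 N).
It fails at once if the blue roll is tipped over (more than 45 degrees) (angle between roll_blue's own z axis and vertical above 0.785 rad).
It also fails if it takes over 40 s, if anything falls off the work surface, if the arm or the gripper's body presses on something with over 40 N, if the wrist force passes 120 N, or if a joint passes its speed limit or range.

### The arm

A 7-joint arm with a two-finger parallel gripper is mounted at the origin on the work surface. World frame = base frame: x ahead of the robot, y to its left, z up, the work surface at z = 0. Lengths are in m, angles in rad, forces in N, time in s.
With the tool pointing down it reaches from about 0.35 to 0.9 m from the base axis. Payload 8.1 kg.
Tool frame: the origin (TCP) lies on the centre line of the jaws, within the pads' length; the fingertips stand 19 mm ahead of it and the grasp point (between the pads) is the TCP (arm.tip_reach is the distance from the TCP to the fingertips, in m); z points along the fingers, y is the line along which they close (so a half turn about z gives the same grasp; the last joint's range is limited). The gripper opens to 92 mm and grips with 3 to 60 N. Pads are 19 mm wide; open, the fingers measure 130 mm over their backs; the gripper's body (75 mm by 190 mm) begins 47 mm behind the grasp point.
Start: joints at [-1.369, 0.434, 0.025, 1.573, -0.012, 1.134, -0.075], TCP at [0.188, 0.596, 0.246] pointing down, gripper open.
Joint ranges: [-2.62, 2.62], [-0.44, 2.09], [-1.27, 1.32], [0.08, 2.57], [-1.32, 4.46], [0.12, 2], [-2.74, 2.74]. Speed limits (rad/s): [2.22, 2.22, 3.01, 3.01, 3.14, 3.14, 3.14].

### API

Orientations are given as a rotation vector (axis times angle).
In Python, from cell import arm gives the robot as it stands.
- The arm moves only by the tool arm_command, never from a script. Its argument "targets" is a list that holds one entry, the list of rows, each a list of 6 numbers: the shift along the tool's x, y, z in m, then the turn, a rotation vector about the tool's x, y, z in rad. A call has 1 to 10 rows; each row shifts and turns the commanded pose from where the row before left it, along the tool's axes as they then stand; what a row does not reach is not made up. A row lasts 1/8 s, in which the tool goes at most 62.5 mm and 10.7 degrees, less where a joint would pass 70% of its speed; a pose out of reach is approached as far as the arm can. A call with a gripper value outside its range is refused whole. "jaw" is the finger opening in m, from 0 to 0.0918, set as the call begins (left out, the last holds). The fingers move at their own pace and stop on an object; "newtons" is the grip in N (left out, the last holds). Time passes only in rows, so rows that do not move let the fingers close. It gives the time, the measured TCP pose, the force, the opening and the grip force at its end, in the units of the state.
- arm.observe(): the state, without advancing time (a new reading comes with each control period).
- arm.get_image(name): name is "scene" or "top" or "wrist"; returns a dict with "pixels" (480x640x3 uint8, red, green, blue), "z_map" (480x640 float32, m along the optical axis (not along the pixel's ray), 0 where there is no reading), "fx", "fy", "cx", "cy" (pixels), "dist" ([k1, k2, p1, p2, k3] as OpenCV has them; the pictures are not rectified), "xyz" and "rotation" of the camera in the world; the wrist camera has in their place "T_tool_cam" (4x4, takes a point from camera to tool coordinates, whose origin is the TCP and whose axes are the flange's). Camera axes: x right, y down, z forward; pixel columns grow to the right and rows downward; lengths in m; the calibration is good to about 2 mm. A picture is of the moment at which its call begins: read the wrist's pose just before it.
- arm.sign_off(): hands the job in; it is judged then, once.
The state is a dict: "clock": time; "joints": joint angles; "dq": joint speeds; "joint_efforts": joint torques, N m; "position": TCP position; "ee_rot": TCP orientation; "force": force on the tool from outside, world axes, zero at the start; "ft_torque": the same for the moment, N m; "width": opening from 0.0 (shut) to 1.0 (fully open); "gripper_force": force on a finger pad.
Only numpy, scipy, OpenCV 4.12 (cv2) and the standard library are available. Lean on these libraries where they do the work, as an engineer would, in place of code of your own. Each camera call takes 0.05 s, during which the arm holds its last target. There are 200 camera calls.

## Working session

There is one attempt and no reset: what is moved stays moved. The work goes in short steps, Python scripts to look and compute and a tool call to move; the robot and the scene stay as the last step left them, time stands still between calls to the robot, and variables do not carry over. Pictures are saved under pics/ and viewed, at most 10 in all, crops included, and the job is handed in when it is done.

Besides the shell and the picture viewer there is one more tool, called as name([rows], argument=value, ...), one row to a line, values as JSON. arm_command: Moves the arm, as the interface text tells. Its arguments: {"type":"object","properties":{"targets":{"type":"array","items":{"type":"array","items":{"type":"array","items":{"type":"number"}}}},"jaw":{"type":"number"},"newtons":{"type":"number"}},"required":["targets"]}

```bash
mkdir -p pics
cat > h.py <<'E'
import numpy as np, cv2
from cell import arm
def pts(im):
    z=im["z_map"]; h,w=z.shape
    K=np.array([[im["fx"],0,im["cx"]],[0,im["fy"],im["cy"]],[0,0,1]])
    u,v=np.meshgrid(np.arange(w),np.arange(h))
    n=cv2.undistortPoints(np.stack([u,v],-1).reshape(-1,1,2).astype(np.float64),K,np.array(im["dist"],float)).reshape(h,w,2)
    c=np.dstack([n*z[...,None],z])
    R=np.array(im["rotation"]); 
    if R.shape!=(3,3): R=cv2.Rodrigues(R)[0]
    return c@R.T+np.array(im["xyz"])
E
python3 - <<'E'
from h import *
s=arm.observe(); print(s)
for n in ("scene","top"):
    im=arm.get_image(n); cv2.imwrite(f"pics/{n}0.png",im["pixels"][...,::-1]); np.savez(f"{n}.npz",P=pts(im),pix=im["pixels"],z=im["z_map"])
    print(n,im["xyz"],im["rotation"])
E
```

```text
{'clock': 0.0, 'joints': array([-1.36858412,  0.4352396 ,  0.02501027,  1.57410868, -0.01161534,
        1.13398875, -0.07508861]), 'dq': array([-0.00149826,  0.00016751, -0.00042104,  0.0009813 ,  0.00240586,
       -0.00039414,  0.00058954]), 'joint_efforts': array([ 3.66086817e-05, -6.67846227e+01,  9.84453522e-01, -3.14441299e+01,
       -6.07317151e-02,  4.32168797e-02,  1.88557487e-04]), 'position': array([0.18749398, 0.59570504, 0.24493057]), 'ee_rot': array([-4.77085212e-01, -3.10505755e+00,  2.50703240e-03]), 'force': array([ 0.51626481, -0.60901031, -0.50338593]), 'ft_torque': array([-0.00267076,  0.02729696,  0.04782801]), 'gripper_force': 0.0, 'width': 1.0024093080346994}
scene [0.96895196 0.33610137 0.88904739] [-1.24451484 -2.48702388  0.76933993]
top [ 0.42320658 -0.01618062  1.09498507] [-2.16003945  2.17640782 -0.09709732]
```

View pics/scene0.png

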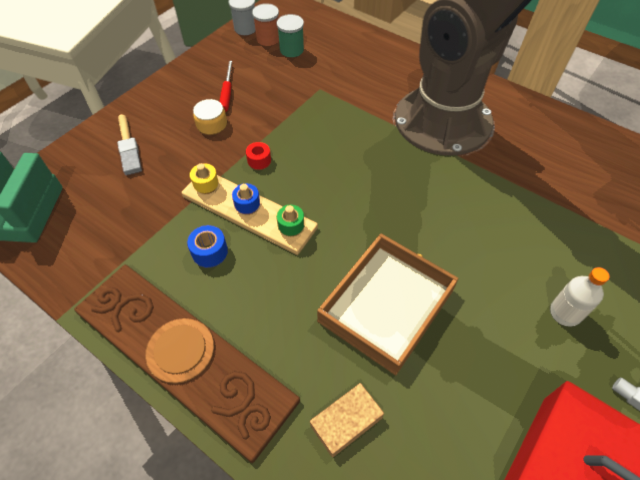

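View pics/top0.png

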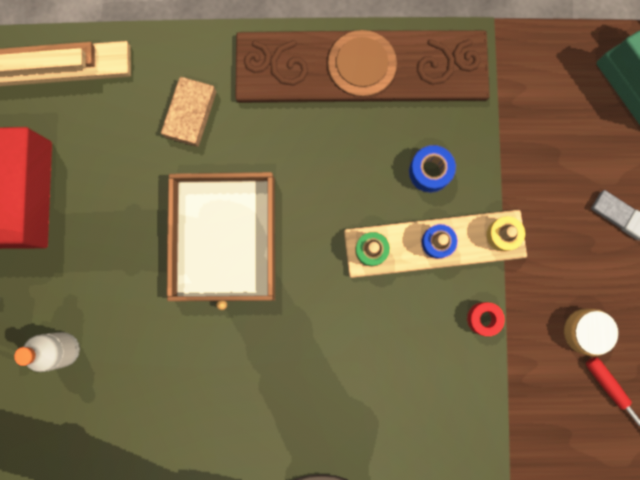

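The blue roll is on the middle post (top image 440,241). A bigger blue look-alike stands loose at (433,168), and green (373,248) and yellow (508,233) are on the outer posts. The drawer is centred near (221,237) with its knob at (222,305).

Run:
```python
from h import *
for n in ("top","scene"):
    d=np.load(n+".npz"); P=d["P"]; hsv=cv2.cvtColor(d["pix"],cv2.COLOR_RGB2HSV)
    for c,lo,hi in (("blue",(108,150,60),(130,255,255)),("green",(55,150,40),(75,255,255)),("yellow",(24,180,120),(33,255,255))):
        m=cv2.inRange(hsv,lo,hi); k,l,st,ce=cv2.connectedComponentsWithStats(m)
        for i in range(1,k):
            if st[i,4]>150:
                Q=P[(l==i)&(d["z"]>0)]; t=Q[:,2]; top=np.percentile(t,95)
                Q=Q[abs(t-top)<.006][:,:2].astype(np.float32)
                (x,y),r=cv2.minEnclosingCircle(Q); print(n,c,ce[i].round(),"xy",round(x,4),round(y,4),"r",round(r,4),"top",round(top,4))
    if n=="top":
        m=(P[...,2]>.04)&(P[...,2]<.06)&(d["z"]>0)
        m[:, :150]=0; m[:,300:]=0; m[:165]=0;m[310:]=0
        print("drawer",cv2.minAreaRect(P[m][:,:2].astype(np.float32)))
        print("floor z",np.median(P[220:260,200:240,2]))
```

```text
top blue [431. 170.] xy 0.6527 -0.1978 r 0.0379 top 0.0506
top blue [437. 242.] xy 0.5222 -0.2019 r 0.0275 top 0.069
drawer ((0.5351431965827942, 0.17148220539093018), (0.21910569071769714, 0.18067103624343872), 0.14150789380073547)
floor z 0.008871716239192473
scene blue [247. 201.] xy 0.5224 -0.2043 r 0.0289 top 0.069
scene blue [208. 248.] xy 0.653 -0.1995 r 0.0386 top 0.0504
scene green [291. 223.] xy 0.5104 -0.0892 r 0.0285 top 0.0688
scene yellow [203. 174.] xy 0.5353 -0.3178 r 0.0294 top 0.0692
```

arm_command([
  [[0,0,0,0,0,0.165],[0,0,0,0,0,0.165],[0,0,0,0,0,0.165],[0,0,0,0,0,0.165],[0,0,0,0,0,0.165],[0,0,0,0,0,0.165],[0,0,0,0,0,0.165],[0,0,0,0,0,0]],
], jaw=0.0918)

```text
clock: 1.1
position: [0.1874, 0.596, 0.2453]
ee_rot: [2.093, 2.342, -0.001]
force: [0.1, 0.3, 0.1]
width: 0.999
gripper_force: 0.0
```

arm_command([
  [[-0.0415,0.0123,0,0,0,0],[-0.0415,0.0123,0,0,0,0],[-0.0415,0.0123,0,0,0,0],[-0.0415,0.0123,0,0,0,0],[-0.0415,0.0123,0,0,0,0],[-0.0415,0.0123,0,0,0,0],[-0.0415,0.0123,0,0,0,0],[-0.0415,0.0123,0,0,0,0],[-0.0415,0.0123,0,0,0,0],[-0.0415,0.0123,0,0,0,0]],
])

```text
clock: 2.35
position: [0.3562, 0.1959, 0.2459]
ee_rot: [2.089, 2.346, 0.001]
force: [0.7, 0.2, 0.9]
width: 1.002
gripper_force: 0.0
```

arm_command([
  [[-0.0415,0.0123,0,0,0,0],[-0.0415,0.0123,0,0,0,0],[-0.0415,0.0123,0,0,0,0],[-0.0415,0.0123,0,0,0,0],[-0.0415,0.0123,0,0,0,0],[-0.0415,0.0123,0,0,0,0],[-0.0415,0.0123,0,0,0,0],[-0.0415,0.0123,0,0,0,0],[-0.0415,0.0123,0,0,0,0],[0,0,0,0,0,0]],
])

```text
clock: 3.6
position: [0.5073, -0.1652, 0.2457]
ee_rot: [2.095, 2.339, -0.003]
force: [0.1, 0.2, -1.0]
width: 1.001
gripper_force: 0.0
```

Run:
```python
from h import *
s=arm.observe(); R=cv2.Rodrigues(np.array(s["ee_rot"]))[0]; p=s["position"]
im=arm.get_image("wrist"); T=np.array(im["T_tool_cam"]); print(T.round(3))
im["rotation"]=R@T[:3,:3]; im["xyz"]=R@T[:3,3]+p; P=pts(im)
cv2.imwrite("pics/w1.png",im["pixels"][...,::-1])
hsv=cv2.cvtColor(im["pixels"],cv2.COLOR_RGB2HSV); m=cv2.inRange(hsv,(108,130,50),(130,255,255))
k,l,st,ce=cv2.connectedComponentsWithStats(m)
for i in range(1,k):
    if st[i,4]>400:
        Q=P[(l==i)&(im["z_map"]>0)]; top=np.percentile(Q[:,2],95); q=Q[abs(Q[:,2]-top)<.006][:,:2].astype(np.float32)
        (x,y),r=cv2.minEnclosingCircle(q); print(ce[i],x,y,r,top,"tool shift",R.T@(np.array([x,y,.052])-p))
print(R.round(3))
```

```text
[[ 0.    -0.96  -0.281  0.076]
 [ 1.     0.     0.001 -0.001]
 [-0.001 -0.281  0.96  -0.138]
 [ 0.     0.     0.     1.   ]]
[455.64703833 255.13867596] 0.6531661152839661 -0.19973528385162354 0.038380883634090424 0.04740044117207081 tool shift [-0.04984039  0.1412605   0.1937708 ]
[350.15010571 268.15010571] 0.5310104489326477 -0.20585757493972778 0.024468867108225822 0.0660366042860954 tool shift [-0.04251481  0.01917109  0.19378452]
[[-0.11   0.994  0.   ]
 [ 0.994  0.11  -0.002]
 [-0.002 -0.    -1.   ]]
```

View pics/w1.png

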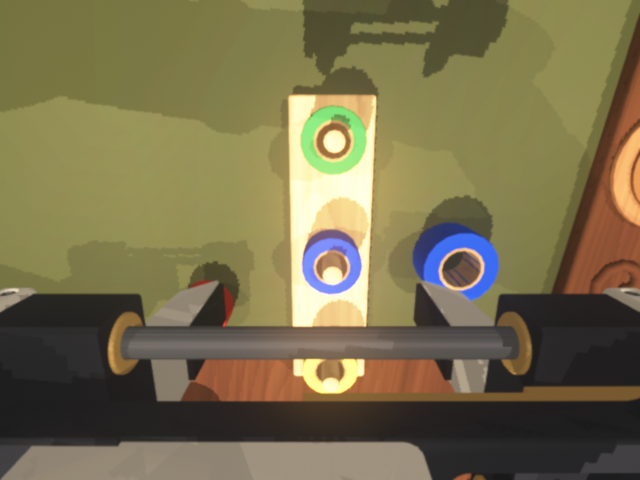

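The wrist view shows the rack under the gripper. The blue roll is at (332,262), the large blue look-alike at (456,260), green at (333,140) and yellow at (330,372). That agrees with the overhead measurement, so I'm moving over the roll and then down.

arm_command([
  [[-0.02,0.0055,0,0,0,0],[-0.0195,0.0055,0,0,0,0],[0,0,0.03,0,0,0],[0,0,0.03,0,0,0],[0,0,0.03,0,0,0],[0,0,0.03,0,0,0],[0,0,0,0,0,0]],
])

```text
clock: 4.53
position: [0.521, -0.1974, 0.1241]
ee_rot: [-2.088, -2.341, 0.002]
force: [0.2, 0.3, -0.7]
width: 1.001
gripper_force: 0.0
```

Run:
```python
from h import *
im=arm.get_image("wrist"); cv2.imwrite("pics/w2.png",im["pixels"][...,::-1])
```

```text
(no output)
```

View pics/w2.png

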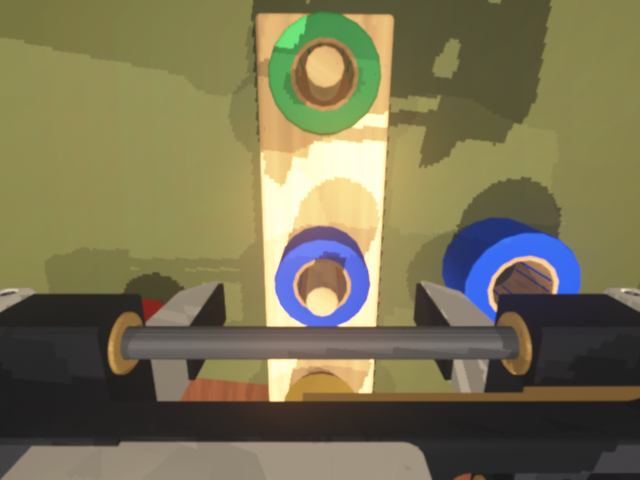

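The roll at (322,279) is centred sideways between the fingers. About 6 mm is still missing along tool x.

arm_command([
  [[-0.006,0,0,0,0,0],[0,0,0.018,0,0,0],[0,0,0.018,0,0,0],[0,0,0.018,0,0,0],[0,0,0.018,0,0,0],[0,0,0,0,0,0],[0,0,0,0,0,0]],
])

```text
clock: 5.45
position: [0.5232, -0.2059, 0.0538]
ee_rot: [2.095, 2.341, -0.0]
force: [0.2, -0.7, 0.8]
width: 0.996
gripper_force: 0.0
```

arm_command([
  [[0,0,0,0,0,0],[0,0,0,0,0,0],[0,0,0,0,0,0],[0,0,0,0,0,0],[0,0,0,0,0,0],[0,0,0,0,0,0],[0,0,0,0,0,0],[0,0,0,0,0,0]],
], jaw=0.045, newtons=15)

```text
clock: 6.45
position: [0.5232, -0.2056, 0.0539]
ee_rot: [2.095, 2.341, 0.0]
force: [-0.5, 1.4, 4.2]
width: 0.619
gripper_force: 15.0
```

arm_command([
  [[0,0,-0.008,0,0,0],[0,0,-0.015,0,0,0],[0,0,-0.015,0,0,0],[0,0,-0.02,0,0,0],[0,0,-0.02,0,0,0],[0,0,-0.02,0,0,0],[0,0,-0.012,0,0,0],[0,0,0,0,0,0],[0,0,0,0,0,0]],
])

```text
clock: 7.58
position: [0.5228, -0.2053, 0.1633]
ee_rot: [-2.094, -2.341, 0.0]
force: [-1.0, -0.2, -0.1]
width: 0.619
gripper_force: 15.0
```

Run:
```python
from h import *
s=arm.observe(); R=cv2.Rodrigues(np.array(s["ee_rot"]))[0]; p=s["position"]
print(p,s["width"],R.T@(np.array([.535,.1715,.030])-p))
im=arm.get_image("scene"); cv2.imwrite("pics/s3.png",im["pixels"][100:340,130:450,::-1].repeat(2,0).repeat(2,1))
```

```text
[ 0.52280636 -0.20529572  0.16325458] 0.6192940292825574 [0.37306149 0.05398397 0.13338417]
```

View pics/s3.png

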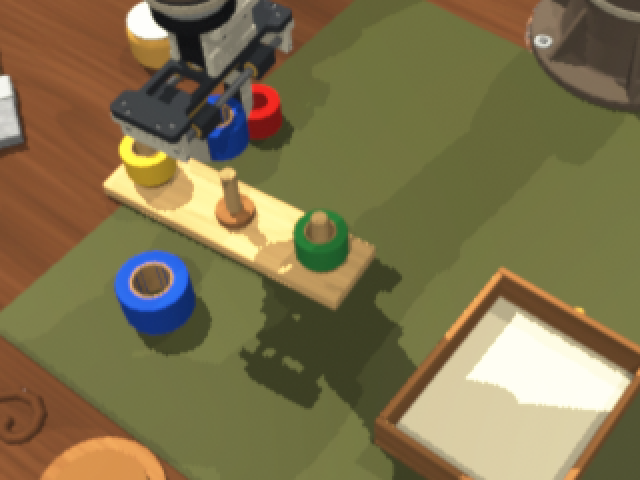

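The crop shows the blue roll held level at about (225,130), clear of the empty middle post at (232,195). Yellow and green are still seated. Carrying it to the drawer now.

arm_command([
  [[0.014,0.002,0,0,0,0],[0.025,0.004,0,0,0,0],[0.035,0.005,0,0,0,0],[0.035,0.005,0,0,0,0],[0.035,0.005,0,0,0,0],[0.035,0.005,0,0,0,0],[0.035,0.005,0,0,0,0],[0.035,0.005,0,0,0,0],[0.035,0.005,0,0,0,0],[0.035,0.005,0,0,0,0]],
])

```text
clock: 8.88
position: [0.5327, 0.1187, 0.1633]
ee_rot: [-2.093, -2.341, 0.001]
force: [-0.0, -0.2, -1.6]
width: 0.617
gripper_force: 15.0
```

arm_command([
  [[0.03,0.004,0,0,0,0],[0.02,0.003,0,0,0,0],[0.009,0.001,0,0,0,0],[0,0,0,0,0,0],[0,0,0.02,0,0,0],[0,0,0.025,0,0,0],[0,0,0.025,0,0,0],[0,0,0.02,0,0,0],[0,0,0.01,0,0,0],[0,0,0,0,0,0]],
])

```text
clock: 10.12
position: [0.5349, 0.175, 0.0635]
ee_rot: [2.096, 2.34, -0.001]
force: [-0.2, -0.3, -0.8]
width: 0.618
gripper_force: 15.0
```

Run:
```python
from h import *
s=arm.observe(); print(s["position"],s["force"],s["width"])
im=arm.get_image("scene"); cv2.imwrite("pics/s4.png",im["pixels"][180:420,250:530,::-1].repeat(2,0).repeat(2,1))
P=pts(im); m=cv2.inRange(cv2.cvtColor(im["pixels"],cv2.COLOR_RGB2HSV),(108,130,50),(130,255,255)); m[:,:270]=0
Q=P[(m>0)&(im["z_map"]>0)]; print(len(Q),np.percentile(Q[:,2],[1,5,50,95,99]),Q.mean(0))
```

```text
[0.53488003 0.17503731 0.06354831] [-0.19008714 -0.31872426 -0.77103808] 0.6177957337916543
42 [0.07421682 0.07465974 0.07717648 0.14538375 0.14593903] [0.53453918 0.15812161 0.09186521]
```

View pics/s4.png

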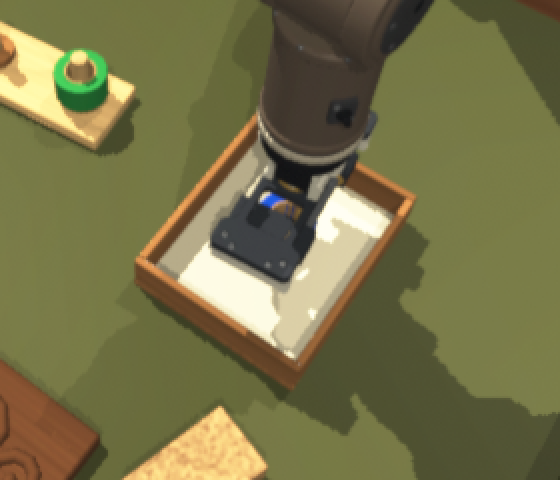

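The gripper holds the roll (270,200 in the crop) over the middle of the drawer, with its underside about 31 mm above the floor.

arm_command([
  [[0,0,0.008,0,0,0],[0,0,0.008,0,0,0],[0,0,0.007,0,0,0],[0,0,0.003,0,0,0],[0,0,0.002,0,0,0],[0,0,0.001,0,0,0],[0,0,0,0,0,0],[0,0,0,0,0,0]],
])

```text
clock: 11.18
position: [0.535, 0.1761, 0.0349]
ee_rot: [2.095, 2.341, 0.0]
force: [0.4, -0.6, -0.8]
width: 0.621
gripper_force: 15.0
```

arm_command([
  [[0,0,0.001,0,0,0],[0,0,0,0,0,0],[0,0,0,0,0,0]],
])

```text
clock: 11.55
position: [0.5349, 0.1761, 0.0338]
ee_rot: [2.095, 2.341, 0.0]
force: [0.6, 0.3, -0.1]
width: 0.622
gripper_force: 15.0
```

arm_command([
  [[0,0,0.001,0,0,0],[0,0,0,0,0,0],[0,0,0,0,0,0]],
])

```text
clock: 11.92
position: [0.5349, 0.1761, 0.0327]
ee_rot: [2.095, 2.341, 0.0]
force: [0.4, -0.2, -1.3]
width: 0.618
gripper_force: 15.0
```

arm_command([
  [[0,0,0.001,0,0,0],[0,0,0,0,0,0],[0,0,0,0,0,0]],
])

```text
clock: 12.3
position: [0.535, 0.1761, 0.0318]
ee_rot: [-2.095, -2.341, -0.0]
force: [-1.0, -0.4, 2.7]
width: 0.62
gripper_force: 15.0
```

arm_command([
  [[0,0,0.0005,0,0,0],[0,0,0,0,0,0],[0,0,0,0,0,0]],
])

```text
clock: 12.68
position: [0.535, 0.1761, 0.0318]
ee_rot: [-2.095, -2.341, -0.001]
force: [-2.5, -0.3, 10.2]
width: 0.618
gripper_force: 15.0
```

Contact: the wrist force rose to 10 N. Releasing and retreating.

arm_command([
  [[0,0,0,0,0,0],[0,0,0,0,0,0],[0,0,0,0,0,0],[0,0,0,0,0,0],[0,0,0,0,0,0]],
], jaw=0.085)

```text
clock: 13.3
position: [0.5349, 0.1761, 0.0312]
ee_rot: [-2.095, -2.341, 0.0]
force: [0.0, -0.0, -0.2]
width: 0.922
gripper_force: 0.0
```

arm_command([
  [[0,0,-0.01,0,0,0],[0,0,-0.02,0,0,0],[0,0,-0.03,0,0,0],[0,0,-0.03,0,0,0],[0,0,-0.03,0,0,0],[0,0,-0.03,0,0,0],[0,0,-0.03,0,0,0],[0,0,-0.02,0,0,0],[0,0,0,0,0,0],[0,0,0,0,0,0]],
])

```text
clock: 14.55
position: [0.5344, 0.176, 0.2308]
ee_rot: [-2.094, -2.341, 0.001]
force: [-0.5, 0.0, -0.9]
width: 0.924
gripper_force: 0.0
```

Run:
```python
from h import *
s=arm.observe(); R=cv2.Rodrigues(np.array(s["ee_rot"]))[0]; p=s["position"]; print(p,s["width"])
im=arm.get_image("wrist"); T=np.array(im["T_tool_cam"]); cv2.imwrite("pics/w5.png",im["pixels"][...,::-1])
im["rotation"]=R@T[:3,:3]; im["xyz"]=R@T[:3,3]+p; P=pts(im)
m=cv2.inRange(cv2.cvtColor(im["pixels"],cv2.COLOR_RGB2HSV),(108,130,50),(130,255,255))
Q=P[(m>0)&(im["z_map"]>0)]; print(len(Q),np.percentile(Q[:,2],[5,50,95]),Q.mean(0))
```

```text
[0.53442367 0.17603526 0.23075173] 0.923651552241726
1405 [0.04161685 0.04285206 0.04404512] [0.53421629 0.17735369 0.04283065]
```

View pics/w5.png

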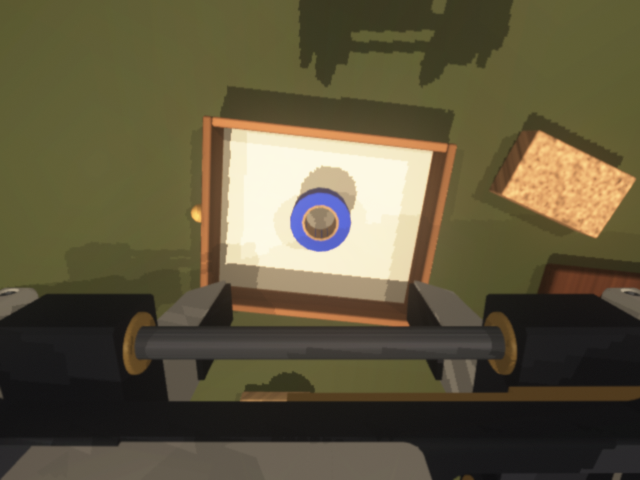

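The blue roll lies flat near the middle of the drawer at (320,220). Its top is level at 43–44 mm, as expected for a 36 mm roll on the 8 mm floor, and the gripper is clear.

```bash
python3 -c "
from cell import arm
print(arm.sign_off())"
```

```text
the job is handed in; nothing more can be done
None
```

The blue roll is off its post and lying flat near the middle of the drawer, set down gently; I left yellow and green alone, and the job is handed in (no verdict was returned).

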